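# Shut the lids of a curved retouching palette with one finger stroke

### The job

The retouching palette's five flip lids have been left ajar. With the fingertips, lightly trace the curved row from the blue lid to the far end, pressing the lids fully shut one after another in that order, then draw the hand back clear. Do not press hard, lift the palette or throw a lid open, and leave the sherds and tape roll where they lie.

Things in the scene. Friction and masses are not known exactly. Their poses are not given: they have to be found in the camera images.
- stand: fixed dark steel base of a curved retouching palette. Origin on the desk below pan 3, the middle of the row. The row is an arc of radius 150 mm centred 150 mm along +x from the origin (its ends bend towards +x); +y points to the blue-lidded end, z up. About 240 mm long (y), 95 mm deep, 40 mm high with lids shut; the row is 46 mm wide.
- palette (a joint): the grey palette rides on its base on soft rubber feet: 0 at rest, positive when pressed down (m), stop at 0.006; about 2 N for each mm, evenly all along the row; negative when it is lifted off. It cannot move sideways.
- rest_start (a point): middle of the top of the flat grey finger rest (46 mm across the row, 26 mm along it) just before the blue lid, about 39 mm above the desk; axes as the stand
- rest_end (a point): the same on the finger rest behind the fifth lid, at the other end of the row
- pan1 (a point): middle of pan 1, on the row's centre line, at the height of a shut lid's top (39 mm above the desk, level with the finger rests to 0.5 mm); pans follow one another every 44 mm along the arc; axes as the stand
- pan2 (a point): middle of pan 2, on the row's centre line, at the height of a shut lid's top (39 mm above the desk, level with the finger rests to 0.5 mm); pans follow one another every 44 mm along the arc; axes as the stand
- pan3 (a point): middle of pan 3, on the row's centre line, at the height of a shut lid's top (39 mm above the desk, level with the finger rests to 0.5 mm); pans follow one another every 44 mm along the arc; axes as the stand
- pan4 (a point): middle of pan 4, on the row's centre line, at the height of a shut lid's top (39 mm above the desk, level with the finger rests to 0.5 mm); pans follow one another every 44 mm along the arc; axes as the stand
- pan5 (a point): middle of pan 5, on the row's centre line, at the height of a shut lid's top (39 mm above the desk, level with the finger rests to 0.5 mm); pans follow one another every 44 mm along the arc; axes as the stand
- lid1 (a joint): the blue flip lid: 41 mm across the row, 36 mm along it, 3 mm thick. 0 = shut flat, positive = open (rad). Hinged across the row, 19 mm before the middle of its pan on the rest_start side; the free edge points to rest_end and stands up when open, so a fingertip coming from rest_start presses it down from the hinge on. Stays where left; about 0.6 N at the free edge moves it.
- lid2 (a joint): white flip lid 2, counted from the blue one: 41 mm across the row, 36 mm along it, 3 mm thick. 0 = shut flat, positive = open (rad). Hinged across the row, 19 mm before the middle of its pan on the rest_start side; the free edge points to rest_end and stands up when open, so a fingertip coming from rest_start presses it down from the hinge on. Stays where left; about 0.6 N at the free edge moves it.
- lid3 (a joint): white flip lid 3, counted from the blue one: 41 mm across the row, 36 mm along it, 3 mm thick. 0 = shut flat, positive = open (rad). Hinged across the row, 19 mm before the middle of its pan on the rest_start side; the free edge points to rest_end and stands up when open, so a fingertip coming from rest_start presses it down from the hinge on. Stays where left; about 0.6 N at the free edge moves it.
- lid4 (a joint): white flip lid 4, counted from the blue one: 41 mm across the row, 36 mm along it, 3 mm thick. 0 = shut flat, positive = open (rad). Hinged across the row, 19 mm before the middle of its pan on the rest_start side; the free edge points to rest_end and stands up when open, so a fingertip coming from rest_start presses it down from the hinge on. Stays where left; about 0.6 N at the free edge moves it.
- lid5 (a joint): white flip lid 5, counted from the blue one: 41 mm across the row, 36 mm along it, 3 mm thick. 0 = shut flat, positive = open (rad). Hinged across the row, 19 mm before the middle of its pan on the rest_start side; the free edge points to rest_end and stands up when open, so a fingertip coming from rest_start presses it down from the hinge on. Stays where left; about 0.6 N at the free edge moves it.
- tape_roll: roll of cream masking tape lying flat, 107 mm across, 24 mm high, loose; origin in the middle of its underside; leave it alone
- dark_sherd: dark pottery fragment 99x89x19 mm, loose; origin in the middle of its underside; leave it alone
- beige_sherd: beige pottery fragment 106x105x20 mm, loose; origin in the middle of its underside; leave it alone

How it is judged:
By the outcome, as a careful person would: the job done as asked, in the order asked, and still so for the second after the job is handed in, with the robot touching nothing.
It also fails if it takes over 40 s, if anything falls off the work surface, if the arm or the gripper's body presses on something with over 40 N, if the wrist force passes 120 N, or if a joint passes its speed limit or range.

### The arm

A 6-joint arm with a two-finger parallel gripper is mounted at the origin on a cart in front of the work surface, level with it; the furniture and walls round the work are solid. World frame = base frame: x ahead of the robot, y to its left, z up, the work surface at z = 0. Lengths are in m, angles in rad, forces in N, time in s.
With the tool pointing down it reaches from about 0.35 to 0.775 m from the base axis. Payload 5.5 kg.
Tool frame: the origin (TCP) lies midway between the tips of the shut fingers; the grasp point (between the pads) lies hold_point_z behind it (hold_point_z is the distance from the TCP to the grasp point, in m); z points along the fingers, y is the direction in which the jaws open and shut (so a half turn about z gives the same grasp; the last joint's range is limited). The gripper opens to 85 mm and grips with 20 to 120 N. Pads are 22 mm wide; open, the fingers measure 114 mm over their backs; the gripper's body (76 mm by 85 mm) begins 54 mm behind the grasp point. The pads swing forward as they close: fully open they stand 13 mm farther back than shut.
Start: joints at [1.124, 0.313, 0.046, 1.304, 0, 1.431], TCP at [0.174, 0.548, 0.231] pointing down, gripper open.
Joint ranges: [-2.76, 2.76], [-0.86, 1.69], [-1.03, 1.26], [-2.2, 2.34], [-1.47, 1.5], [-3.14, 3.14]. Speed limits (rad/s): [2.57, 2.57, 3.14, 3.14, 3.14, 3.14].

### API

Orientations are given as a unit quaternion [w, x, y, z].
In Python, from workcell import * gives the robot as it stands. The module is installed in compiled form; this text tells all that it offers.
- The arm moves only by the tool jog_arm, never from a script. Its argument "plan" is a list of rows, each a list of 6 numbers: the shift along the world's x, y, z in m, then the turn, a rotation vector about the world's x, y, z in degrees. A call has exactly 10 rows; each row shifts and turns the commanded pose from where the row before left it; what a row does not reach is not made up. A row lasts 1/10 s, in which the tool goes at most 50 mm and 8.59 degrees, less where a joint would pass 70% of its speed; a pose out of reach is approached as far as the arm can. A call with a gripper value outside its range is refused whole. "hand" is the opening, from 0 (shut) to 1 (fully open), set as the call begins (left out, the last holds). The fingers move at their own pace and stop on an object; "force" is the grip in N (left out, the last holds). Time passes only in rows, so rows that do not move let the fingers close, or fill a call up. It gives the time, the measured TCP pose, the force and the opening at its end, in the units of the state.
- get_state(): the state, without advancing time (a new reading comes with each control period).
- read_camera(name): name is "side" or "top"; returns the picture (480x640x3 uint8, red, green, blue); there is no depth.
- calibration(name): a dict with "K" (3x3 intrinsics, pixels), "world_to_cam" (4x4, takes a point from world to camera coordinates). Camera axes: x right, y down, z forward; pixel columns grow to the right and rows downward; lengths in m; the calibration is good to about 2 mm. A picture is of the moment at which its call begins. calibration takes no time and is no camera call.
- hand_in(): hands the job in, once; it reports no verdict.
The state is a dict: "clock": time; "joint_pos": joint angles; "qvel": joint speeds; "tau": joint torques, N m; "tcp_pos": TCP position; "orientation": TCP orientation; "wrist_force": force on the tool from outside, world axes, zero at the start; "ft_torque": the same for the moment, N m; "finger_gap": finger opening in m.
Only numpy, scipy, OpenCV 4.12 (cv2) and the standard library are available. Lean on these libraries where they do the work, as an engineer would, in place of code of your own. Each camera call takes 0.05 s, during which the arm holds its last target.

## Working session

There is one attempt and no reset: what is moved stays moved. The work goes in short steps, Python scripts to look and compute and a tool call to move; the robot and the scene stay as the last step left them, time stands still between calls to the robot, and variables do not carry over. Pictures are saved under pics/ and viewed, and the job is handed in when it is done.

Besides the shell and the picture viewer there is one more tool, called after "Request:" as name([rows], argument=value, ...), one row to a line, values as JSON. jog_arm: Moves the arm, as the interface text tells. Its arguments: {"type":"object","properties":{"plan":{"type":"array","items":{"type":"array","items":{"type":"number"}}},"hand":{"type":"number"},"force":{"type":"number"}},"required":["plan"]}

```bash
mkdir -p pics; python3 - <<'E'
from workcell import *
import cv2
for n in("top","side"):
    im=read_camera(n); cv2.imwrite(f"pics/{n}0.png",im[:,:,::-1]); c=calibration(n); print(n,c["K"],c["world_to_cam"])
print(get_state())
E
```

```text
top [[497.00351997   0.         321.16990598]
 [  0.         497.00351997 239.97150169]
 [  0.           0.           1.        ]] [[-0.01054882 -0.99993925  0.00319596 -0.01313123]
 [-0.98821942  0.00993706 -0.15272074  0.53902   ]
 [ 0.1526797  -0.00476934 -0.98826422  1.16192776]
 [ 0.          0.          0.          1.        ]]
side [[448.61766805   0.         323.98740186]
 [  0.         448.61766805 237.6079242 ]
 [  0.           0.           1.        ]] [[ 0.93165837 -0.36324947  0.00790584 -0.48875845]
 [-0.23409505 -0.61676106 -0.75153529  0.1698723 ]
 [ 0.27787081  0.69832343 -0.65964551  0.88647671]
 [ 0.          0.          0.          1.        ]]
{'clock': 0.1, 'joint_pos': array([ 1.12442992e+00,  3.13888100e-01,  4.50858973e-02,  1.30360885e+00,
       -2.12337205e-05,  1.43124364e+00]), 'qvel': array([ 0.00156544, -0.00173837,  0.00280024, -0.00164707,  0.00077121,
        0.00080603]), 'tau': array([ 3.42337858e-03, -4.81727636e+01,  2.99242902e+01,  1.28065195e-02,
       -6.66253050e-05, -1.65996352e-05]), 'tcp_pos': array([0.17345059, 0.54772956, 0.23051648]), 'orientation': array([-2.22990912e-04,  1.52805806e-01,  9.88255905e-01, -7.76028473e-04]), 'wrist_force': array([0.14222684, 0.36846667, 0.45311125]), 'ft_torque': array([-0.02349935,  0.03505563,  0.04064942]), 'finger_gap': 0.08491419967693045}
```

View pics/top0.png

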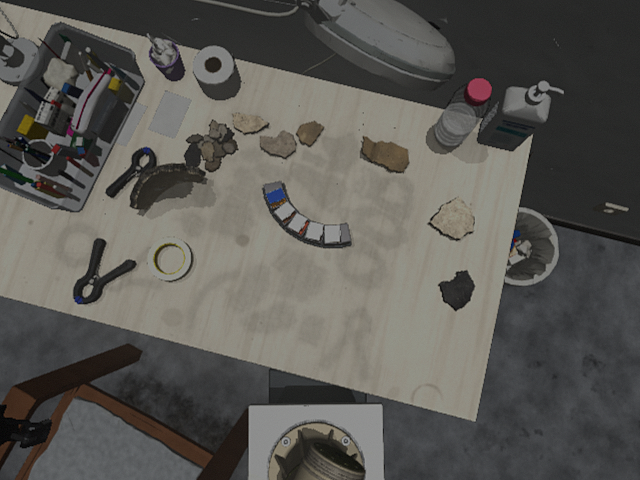

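View pics/side0.png

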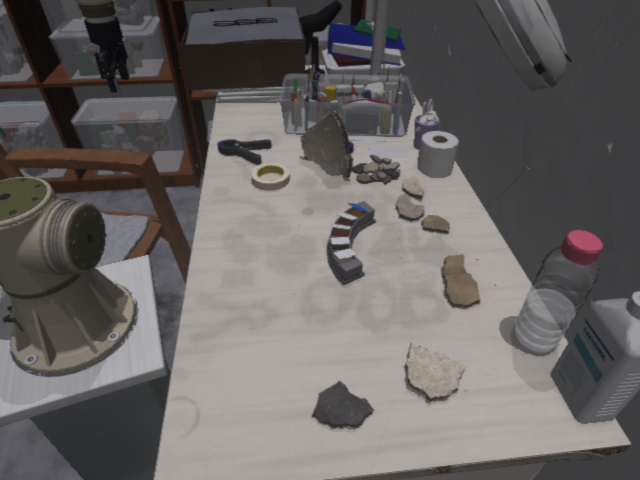

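```bash
python3 - <<'E'
import cv2
a=cv2.imread("pics/top0.png")[170:260,250:365]; cv2.imwrite("pics/top0c.png",cv2.resize(a,None,fx=6.5,fy=6.5,interpolation=cv2.INTER_CUBIC))
a=cv2.imread("pics/side0.png")[195:290,315:385]; cv2.imwrite("pics/side0c.png",cv2.resize(a,None,fx=6,fy=6,interpolation=cv2.INTER_CUBIC))
E
```

```text
(no output)
```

View pics/top0c.png

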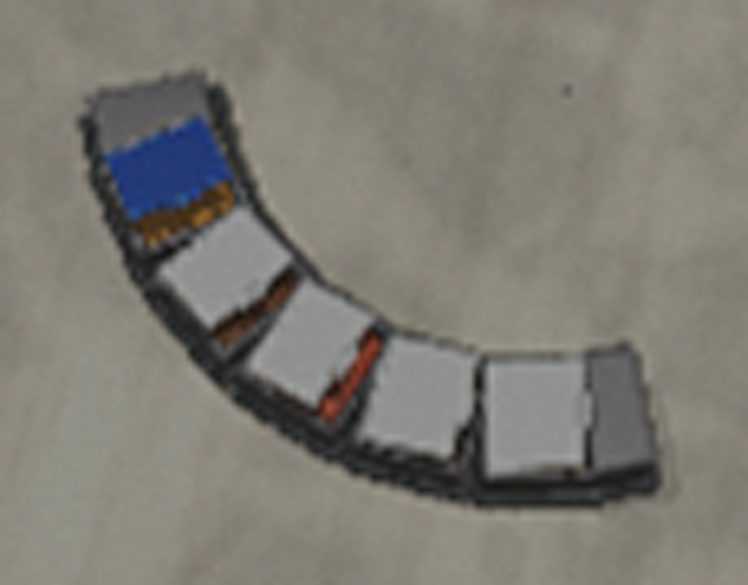

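View pics/side0c.png

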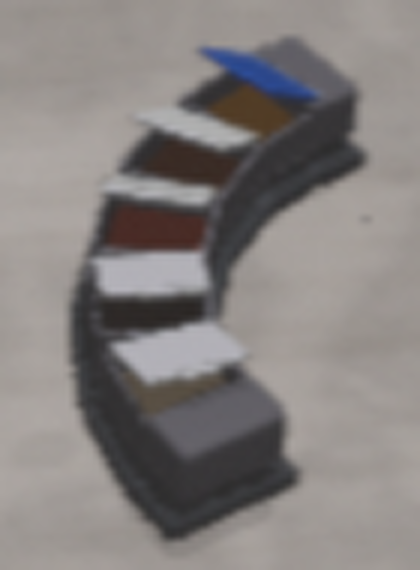

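```bash
cat > h.py <<'E'
import numpy as np,cv2
from workcell import calibration
C={n:calibration(n) for n in("top","side")}
def proj(n,P):
    P=np.atleast_2d(P);M=C[n]["world_to_cam"];q=P@M[:3,:3].T+M[:3,3];q=q@C[n]["K"].T
    return q[:,:2]/q[:,2:]
def W(x,y,yaw,L):
    L=np.atleast_2d(L);c,s=np.cos(yaw),np.sin(yaw)
    return np.c_[x+c*L[:,0]-s*L[:,1],y+s*L[:,0]+c*L[:,1],L[:,2]]
def row(s,r,z=.039,t=0): # s arc mm toward blue (+), r outward from centreline, t tangential towards blue
    a=s/.15; e=np.array([-np.cos(a),np.sin(a)]); tt=np.array([np.sin(a),np.cos(a)])
    p=np.array([.15,0])+(.15+r)*e+t*tt
    return [p[0],p[1],z]
pan=lambda i:(3-i)*.044
E
cat > fit.py <<'E'
from h import *
from scipy.optimize import least_squares
T=lambda u,v:(250+u/6.5,170+v/6.5); S=lambda u,v:(315+u/6,195+v/6)
def model(p):
    x,y,yaw,e=p
    out=[]
    h=.0205
    for i,o,n in((1,(105,158),(205,118)),(2,(160,268),(240,207)),(3,(245,365),(312,285)),(4,(358,435),(390,335)),(5,(487,478),(483,362))):
        out+=[("top",row(pan(i),h,.038,.019),T(*o)),("top",row(pan(i),-h,.038,.019),T(*n))]
    r=.023
    out+=[("top",row(e,r),T(90,98)),("top",row(e,-r),T(205,75)),("top",row(-e,r),T(655,465)),("top",row(-e,-r),T(630,345))]
    out+=[("side",row(e,-r),S(355,92)),("side",row(e,r),S(285,38)),("side",row(-e,-r),S(280,405)),("side",row(-e,r),S(185,460))]
    return np.array([proj(n,W(x,y,yaw,L))[0]-o for n,L,o in out])
s=least_squares(lambda p:model(p).ravel(),[.5,.0,-.8,.13],loss="soft_l1")
print(s.x,np.degrees(s.x[2]));print(model(s.x).round(1).tolist())
x,y,yaw,e=s.x
for n in C:
    im=cv2.imread(f"pics/{n}0.png");k=6;off=(250,160) if n=="top" else (305,190)
    b=cv2.resize(im[off[1]:off[1]+100,off[0]:off[0]+120],None,fx=k,fy=k,interpolation=cv2.INTER_CUBIC)
    def pl(Ls,c):
        q=(proj(n,W(x,y,yaw,np.array(Ls)))-off+.5)*k
        cv2.polylines(b,[q.astype(int)],False,c,1)
    for r in(-.023,.023): pl([row(t,r) for t in np.linspace(-e,e,40)],(0,255,0))
    for t in(e,-e):pl([row(t,-.023),row(t,.023)],(0,255,0))
    for i in range(1,6): pl([row(pan(i),-.0205,t=.019),row(pan(i),.0205,t=.019),row(pan(i),.0205,t=-.017),row(pan(i),-.0205,t=-.017)],(0,0,255))
    cv2.imwrite(f"pics/fit_{n}.png",b)
E
python3 fit.py
```

```text
[ 0.57866139  0.03481421 -0.59061033  0.1258583 ] -33.83947933952862
[[-0.2, -0.4], [-0.2, -0.6], [-0.2, 0.8], [0.4, -0.3], [0.2, 0.8], [-0.8, -0.6], [0.4, 0.6], [0.3, 0.1], [0.5, -0.9], [1.0, 0.3], [-0.5, -0.5], [0.3, 0.3], [0.3, -0.4], [-0.8, 0.1], [-0.6, -0.1], [0.8, -0.9], [-0.0, 0.2], [-1.1, -0.2]]
```

View pics/fit_top.png

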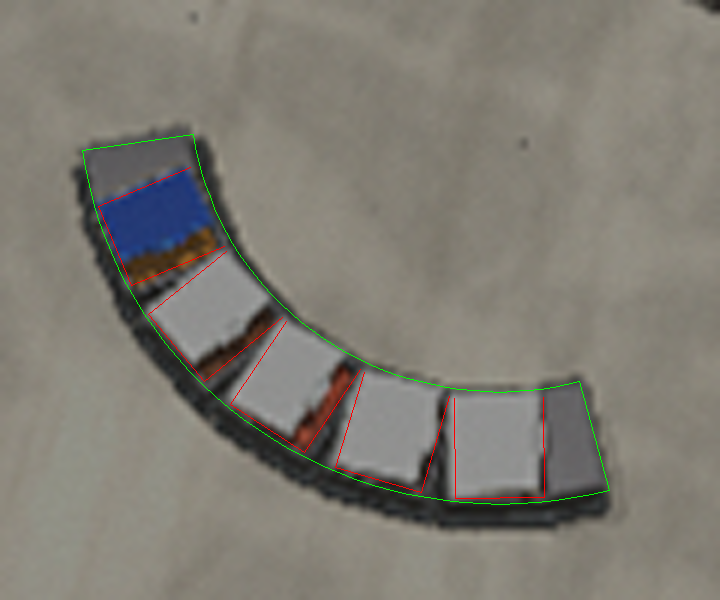

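View pics/fit_side.png

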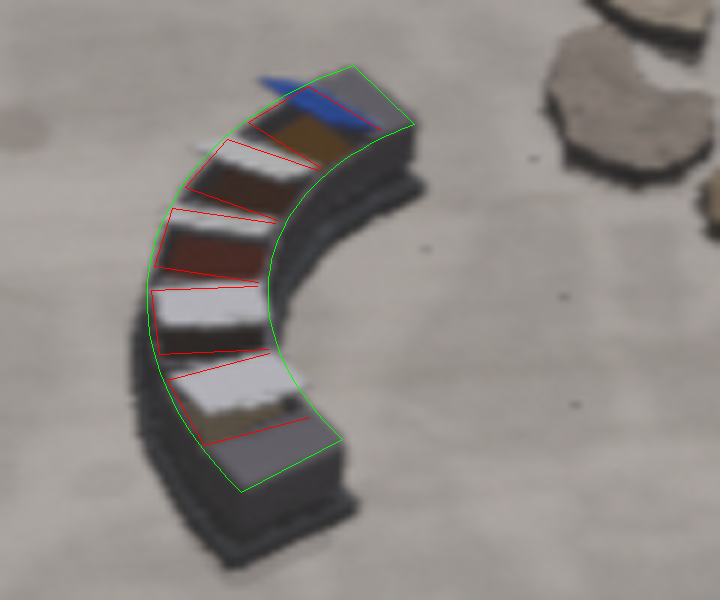

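```bash
cat > pl.py <<'E'
from h import *
X=(0.5787,0.0348,-0.5906)
def pose(s,h,z0=.039):
    p=W(*X,[row(s,0,z0+h)])[0]; a=s/.15
    yaw=90-np.degrees(a)+np.degrees(X[2])  # tangent toward blue
    return p,yaw+180   # wanted tool-x angle
if __name__=="__main__":
    from workcell import get_state
    from scipy.spatial.transform import Rotation as R
    s=get_state();w,*v=s["orientation"];m=R.from_quat([*v,w]).as_matrix()
    ya=np.degrees(np.arctan2(m[1,0],m[0,0]))%360
    p,t=pose(.121,.06); print(s["tcp_pos"],ya,p,t,(p-s["tcp_pos"]).round(4),t-ya)
    for q in(.121,.0,-.114):print(pose(q,0))
E
python3 pl.py
```

```text
[0.17345059 0.54772956 0.23051648] 162.42086033266577 [0.677392  0.0990183 0.099    ] 189.9425171456872 [ 0.5039 -0.4487 -0.1315] 27.521656813021423
(array([0.677392 , 0.0990183, 0.039    ]), np.float64(189.9425171456872))
(array([0.5787, 0.0348, 0.039 ]), np.float64(236.16111261957357))
(array([ 0.55543809, -0.07401757,  0.039     ]), np.float64(279.7059050495161))
```

Request:
jog_arm([
  [0.02, -0.022, 0, 0, 0, 2],
  [0.025, -0.022, 0, 0, 0, 2],
  [0.025, -0.022, 0, 0, 0, 2],
  [0.025, -0.022, 0, 0, 0, 2],
  [0.025, -0.022, 0, 0, 0, 2],
  [0.025, -0.022, 0, 0, 0, 2],
  [0.025, -0.022, 0, 0, 0, 2],
  [0.025, -0.022, 0, 0, 0, 2],
  [0.025, -0.022, 0, 0, 0, 2],
  [0.025, -0.022, 0, 0, 0, 2],
], hand=0, force=20)

```text
clock: 1.1
tcp_pos: [0.4193, 0.327, 0.2309]
orientation: [-0.0, -0.022, 1.0, -0.0]
wrist_force: [-0.1, -0.0, -0.2]
finger_gap: -0.0002
```

Request:
jog_arm([
  [0.025, -0.022, 0, 0, 0, 1],
  [0.025, -0.022, 0, 0, 0, 1],
  [0.025, -0.022, 0, 0, 0, 1],
  [0.025, -0.022, -0.01, 0, 0, 1],
  [0.025, -0.022, -0.01, 0, 0, 1],
  [0.025, -0.022, -0.01, 0, 0, 1],
  [0.025, -0.022, -0.01, 0, 0, 1],
  [0.025, -0.022, -0.02, 0, 0, 0.5],
  [0.025, -0.022, -0.02, 0, 0, 0],
  [0.025, -0.022, -0.02, 0, 0, 0],
])

```text
clock: 2.1
tcp_pos: [0.6693, 0.1071, 0.13]
orientation: [-0.0, -0.086, 0.996, 0.0]
wrist_force: [-0.1, -0.2, 0.4]
finger_gap: -0.0
```

```bash
python3 pl.py
```

```text
[0.66929288 0.10713185 0.13000842] 189.91703064813834 [0.677392  0.0990183 0.099    ] 189.9425171456872 [ 0.0081 -0.0081 -0.031 ] 0.02548649754885446
(array([0.677392 , 0.0990183, 0.039    ]), np.float64(189.9425171456872))
(array([0.5787, 0.0348, 0.039 ]), np.float64(236.16111261957357))
(array([ 0.55543809, -0.07401757,  0.039     ]), np.float64(279.7059050495161))
```

Request:
jog_arm([
  [0.004, -0.004, 0, 0, 0, 0],
  [0.004, -0.004, 0, 0, 0, 0],
  [0, 0, -0.02, 0, 0, 0],
  [0, 0, -0.02, 0, 0, 0],
  [0, 0, -0.02, 0, 0, 0],
  [0, 0, -0.015, 0, 0, 0],
  [0, 0, -0.004, 0, 0, 0],
  [0, 0, -0.001, 0, 0, 0],
  [0, 0, 0, 0, 0, 0],
  [0, 0, 0, 0, 0, 0],
])

```text
clock: 3.1
tcp_pos: [0.6775, 0.1004, 0.0528]
orientation: [0.001, -0.087, 0.996, 0.0]
wrist_force: [0.3, 0.4, -0.0]
finger_gap: 0.0002
```

```bash
cat > look.py <<'E'
import sys,cv2
from workcell import *
t=sys.argv[1]
im=read_camera("side");cv2.imwrite(f"pics/s_{t}.png",cv2.resize(im[150:290,290:430,::-1],None,fx=4,fy=4,interpolation=cv2.INTER_CUBIC))
s=get_state();print(s["clock"],s["tcp_pos"],s["wrist_force"])
E
python3 look.py a
```

```text
3.15 [0.67742076 0.10033276 0.05266704] [-0.19563607  0.05402207  0.96500312]
```

View pics/s_a.png

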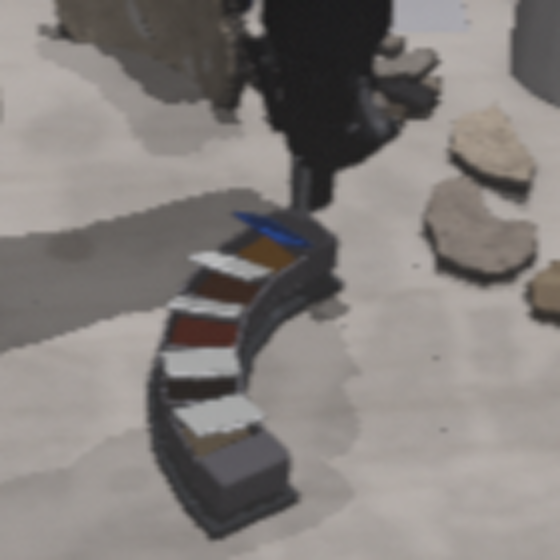

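Request:
jog_arm([
  [0, -0.0015, -0.003, 0, 0, 0],
  [0, 0, -0.003, 0, 0, 0],
  [0, 0, -0.003, 0, 0, 0],
  [0, 0, -0.002, 0, 0, 0],
  [0, 0, -0.001, 0, 0, 0],
  [0, 0, 0, 0, 0, 0],
  [0, 0, 0, 0, 0, 0],
  [0, 0, 0, 0, 0, 0],
  [0, 0, 0, 0, 0, 0],
  [0, 0, 0, 0, 0, 0],
])

```text
clock: 4.15
tcp_pos: [0.6768, 0.0987, 0.0394]
orientation: [0.0, -0.086, 0.996, 0.0]
wrist_force: [-0.2, 0.2, -0.9]
finger_gap: 0.0001
```

Request:
jog_arm([
  [0, 0, -0.001, 0, 0, 0],
  [0, 0, 0, 0, 0, 0],
  [0, 0, -0.001, 0, 0, 0],
  [0, 0, 0, 0, 0, 0],
  [0, 0, 0, 0, 0, 0],
  [0, 0, 0, 0, 0, 0],
  [0, 0, 0, 0, 0, 0],
  [0, 0, 0, 0, 0, 0],
  [0, 0, 0, 0, 0, 0],
  [0, 0, 0, 0, 0, 0],
])

```text
clock: 5.15
tcp_pos: [0.6768, 0.0987, 0.0374]
orientation: [0.0, -0.086, 0.996, 0.0]
wrist_force: [-0.2, 0.9, 3.9]
finger_gap: -0.0001
```

```bash
python3 look.py b
```

```text
5.2 [0.67683374 0.09871886 0.03744212] [-0.77280738  0.03123328  4.321895  ]
```

```bash
cat > gen.py <<'E'
from pl import *
s=np.r_[.121,np.linspace(.121,-.114,70)]
d=(.107-(s-.011))*1e3
def hh(d):
    if d<190: dd=(d+6)%44-6
    else: dd=d-176
    return np.interp(dd,[-6,0,5,24,38],[-1,3,3,-1,-1])
h=np.array([hh(x) for x in d]); h[0]=h[1]=3
z=.0392+h/1e3
P=np.array([np.r_[W(*X,[row(a,0,b)])[0],pose(a,0)[1]] for a,b in zip(s,z)])
P[0,2]=.0374
# start from measured
P[0,:2]=[.6768,.0987];P[0,3]=189.9
Q=np.c_[np.round(P[:,:3]*1e4)/1e4,np.round(P[:,3]*10)/10]
D=np.diff(Q,axis=0)
for k in range(0,70,10):
    print("[",", ".join("[%g, %g, %g, 0, 0, %g]"%tuple(np.round(r,4)) for r in D[k:k+10]),"] ->",Q[k+10])
E
python3 gen.py
```

```text
[ [0.0006, 0.0003, 0.0048, 0, 0, 0], [-0.0034, -0.0006, 0, 0, 0, 1.3], [-0.0033, -0.0007, 0, 0, 0, 1.3], [-0.0033, -0.0008, -0.0005, 0, 0, 1.3], [-0.0033, -0.0008, -0.0007, 0, 0, 1.3], [-0.0033, -0.001, -0.0007, 0, 0, 1.3], [-0.0032, -0.001, -0.0007, 0, 0, 1.3], [-0.0033, -0.001, -0.0007, 0, 0, 1.3], [-0.0032, -0.0012, -0.0007, 0, 0, 1.3], [-0.0032, -0.0012, 0, 0, 0, 1.4] ] -> [6.479e-01 9.070e-02 3.820e-02 2.017e+02]
[ [-0.0031, -0.0013, 0, 0, 0, 1.3], [-0.0031, -0.0014, 0, 0, 0, 1.3], [-0.0031, -0.0014, 0, 0, 0, 1.3], [-0.0031, -0.0015, 0.0022, 0, 0, 1.3], [-0.003, -0.0016, 0.0018, 0, 0, 1.3], [-0.003, -0.0016, 0, 0, 0, 1.3], [-0.0029, -0.0017, -0.0005, 0, 0, 1.3], [-0.0029, -0.0018, -0.0007, 0, 0, 1.3], [-0.0029, -0.0018, -0.0008, 0, 0, 1.3], [-0.0028, -0.0019, -0.0007, 0, 0, 1.3] ] -> [6.180e-01 7.470e-02 3.950e-02 2.147e+02]
[ [-0.0028, -0.002, -0.0007, 0, 0, 1.3], [-0.0027, -0.002, -0.0006, 0, 0, 1.3], [-0.0027, -0.0021, 0, 0, 0, 1.3], [-0.0027, -0.0022, 0, 0, 0, 1.3], [-0.0025, -0.0022, 0, 0, 0, 1.3], [-0.0026, -0.0023, 0.0001, 0, 0, 1.3], [-0.0025, -0.0023, 0.0023, 0, 0, 1.3]
[... 1136 characters left out ...]
7, -0.0033, 0.0013, 0, 0, 1.3], [-0.0006, -0.0034, 0, 0, 0, 1.3], [-0.0006, -0.0033, -0.0007, 0, 0, 1.3], [-0.0004, -0.0034, -0.0007, 0, 0, 1.3], [-0.0004, -0.0034, -0.0007, 0, 0, 1.3], [-0.0003, -0.0034, -0.0007, 0, 0, 1.3], [-0.0003, -0.0034, -0.0008, 0, 0, 1.3] ] -> [ 5.535e-01 -4.010e-02  3.860e-02  2.667e+02]
[ [-0.0001, -0.0034, -0.0004, 0, 0, 1.3], [-0.0001, -0.0034, 0, 0, 0, 1.3], [0, -0.0034, 0, 0, 0, 1.3], [0.0001, -0.0034, 0, 0, 0, 1.3], [0.0001, -0.0034, 0, 0, 0, 1.3], [0.0003, -0.0034, 0, 0, 0, 1.3], [0.0003, -0.0034, 0, 0, 0, 1.3], [0.0003, -0.0034, 0, 0, 0, 1.3], [0.0005, -0.0034, 0, 0, 0, 1.3], [0.0005, -0.0033, 0, 0, 0, 1.3] ] -> [ 5.554e-01 -7.400e-02  3.820e-02  2.797e+02]
```

Request:
jog_arm([
  [0.0006, 0.0003, 0.0048, 0, 0, 0],
  [-0.0034, -0.0006, 0, 0, 0, 1.3],
  [-0.0033, -0.0007, 0, 0, 0, 1.3],
  [-0.0033, -0.0008, -0.0005, 0, 0, 1.3],
  [-0.0033, -0.0008, -0.0007, 0, 0, 1.3],
  [-0.0033, -0.001, -0.0007, 0, 0, 1.3],
  [-0.0032, -0.001, -0.0007, 0, 0, 1.3],
  [-0.0033, -0.001, -0.0007, 0, 0, 1.3],
  [-0.0032, -0.0012, -0.0007, 0, 0, 1.3],
  [-0.0032, -0.0012, 0, 0, 0, 1.4],
])

```text
clock: 6.2
tcp_pos: [0.6479, 0.0907, 0.0383]
orientation: [0.0, -0.189, 0.982, 0.0]
wrist_force: [1.3, 1.5, 2.9]
finger_gap: -0.0001
```

```bash
python3 look.py c
```

```text
6.25 [0.64733544 0.09043851 0.03836295] [0.43060345 0.59706033 1.94522707]
```

View pics/s_c.png

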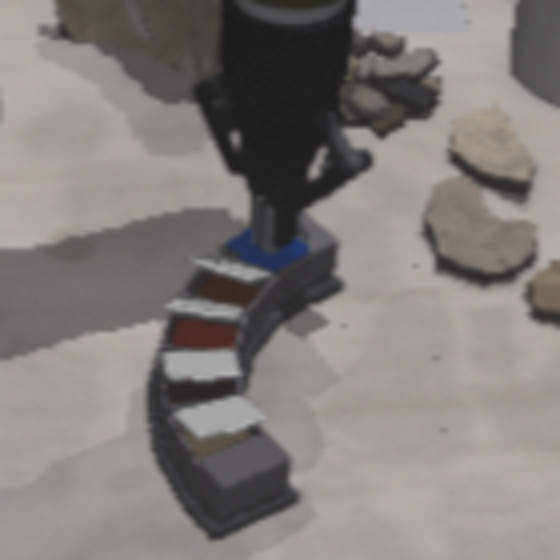

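The blue lid is now shut under the fingertips (crop about 265,245), with about 2 N of force. I'll continue along the row.

Request:
jog_arm([
  [-0.0031, -0.0013, 0, 0, 0, 1.3],
  [-0.0031, -0.0014, 0, 0, 0, 1.3],
  [-0.0031, -0.0014, 0, 0, 0, 1.3],
  [-0.0031, -0.0015, 0.0022, 0, 0, 1.3],
  [-0.003, -0.0016, 0.0018, 0, 0, 1.3],
  [-0.003, -0.0016, 0, 0, 0, 1.3],
  [-0.0029, -0.0017, -0.0005, 0, 0, 1.3],
  [-0.0029, -0.0018, -0.0007, 0, 0, 1.3],
  [-0.0029, -0.0018, -0.0008, 0, 0, 1.3],
  [-0.0028, -0.0019, -0.0007, 0, 0, 1.3],
])

```text
clock: 7.25
tcp_pos: [0.6174, 0.0744, 0.0393]
orientation: [-0.0, -0.299, 0.954, 0.0]
wrist_force: [-0.2, 0.1, 0.6]
finger_gap: -0.0006
```

```bash
python3 look.py d
```

```text
7.3 [0.61677559 0.07416867 0.0390494 ] [ 0.18377635 -0.65863838  0.62160167]
```

View pics/s_d.png

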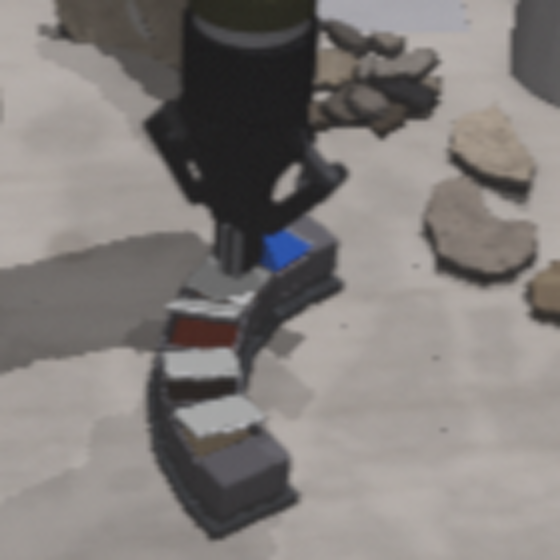

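The blue lid is flat and lid 2 is nearly shut (crop about 235,275), so I'll go on to lids 3 and 4.

Request:
jog_arm([
  [-0.0028, -0.002, -0.0007, 0, 0, 1.3],
  [-0.0027, -0.002, -0.0006, 0, 0, 1.3],
  [-0.0027, -0.0021, 0, 0, 0, 1.3],
  [-0.0027, -0.0022, 0, 0, 0, 1.3],
  [-0.0025, -0.0022, 0, 0, 0, 1.3],
  [-0.0026, -0.0023, 0.0001, 0, 0, 1.3],
  [-0.0025, -0.0023, 0.0023, 0, 0, 1.3],
  [-0.0024, -0.0024, 0.0016, 0, 0, 1.3],
  [-0.0024, -0.0024, 0, 0, 0, 1.3],
  [-0.0023, -0.0025, -0.0006, 0, 0, 1.3],
])

```text
clock: 8.3
tcp_pos: [0.5925, 0.0525, 0.0417]
orientation: [0.001, -0.405, 0.914, 0.0]
wrist_force: [1.0, 1.5, 2.0]
finger_gap: -0.0007
```

Request:
jog_arm([
  [-0.0023, -0.0026, -0.0007, 0, 0, 1.3],
  [-0.0022, -0.0026, -0.0007, 0, 0, 1.3],
  [-0.0021, -0.0026, -0.0007, 0, 0, 1.3],
  [-0.0021, -0.0027, -0.0008, 0, 0, 1.3],
  [-0.002, -0.0027, -0.0005, 0, 0, 1.3],
  [-0.002, -0.0028, 0, 0, 0, 1.3],
  [-0.0019, -0.0028, 0, 0, 0, 1.3],
  [-0.0018, -0.0029, 0, 0, 0, 1.3],
  [-0.0018, -0.0029, 0.0003, 0, 0, 1.3],
  [-0.0017, -0.003, 0.0023, 0, 0, 1.3],
])

```text
clock: 9.3
tcp_pos: [0.5715, 0.0242, 0.0403]
orientation: [-0.001, -0.506, 0.862, 0.0]
wrist_force: [0.7, -0.3, 0.2]
finger_gap: 0.0
```

```bash
python3 look.py e
```

```text
9.35 [0.57133501 0.02378275 0.040665  ] [-0.93239266 -0.60204091  0.12453631]
```

View pics/s_e.png

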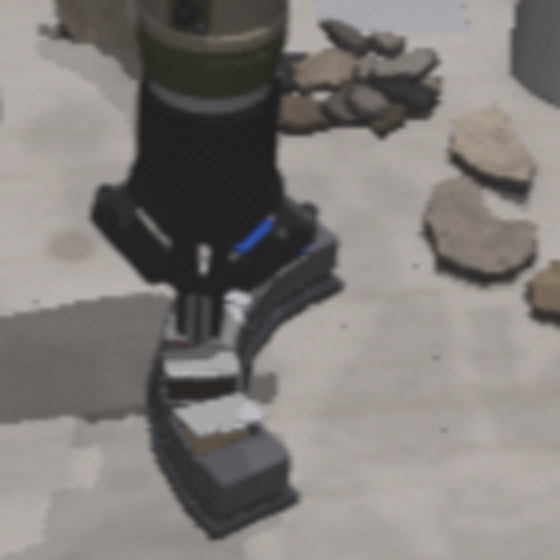

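```bash
cat > lookt.py <<'E'
import sys,cv2
from workcell import *
t=sys.argv[1]
im=read_camera("top");cv2.imwrite(f"pics/t_{t}.png",cv2.resize(im[170:260,250:365,::-1],None,fx=6,fy=6,interpolation=cv2.INTER_CUBIC))
E
python3 lookt.py e
python3 -c "
import cv2
a=cv2.imread('pics/s_e.png')[260:420,130:290];cv2.imwrite('pics/s_e2.png',cv2.resize(a,None,fx=3.5,fy=3.5))"
```

```text
(no output)
```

View pics/t_e.png

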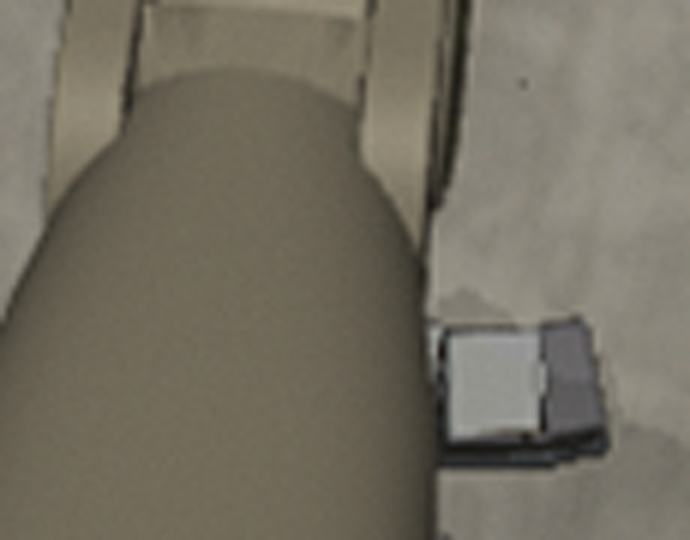

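View pics/s_e2.png

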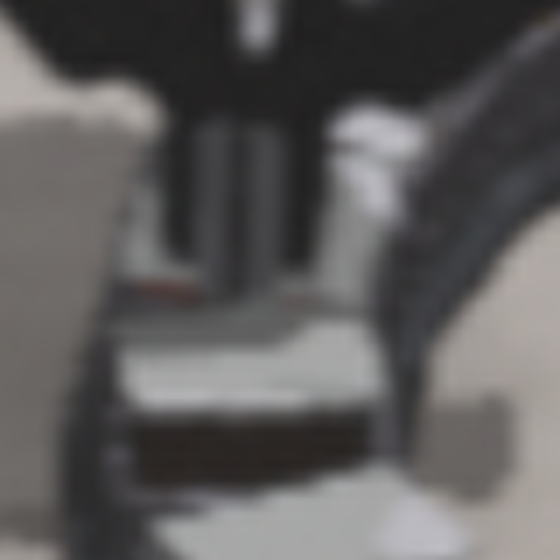

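A thin red sliver shows beside the fingertips in front of lid 3 (enlarged crop about 165,287). Before lid 4, I'll press lid 3's free edge down once more and read the force there.

Request:
jog_arm([
  [0.001, 0.0018, 0, 0, 0, -0.6],
  [0, 0, -0.001, 0, 0, 0],
  [0, 0, -0.001, 0, 0, 0],
  [0, 0, -0.0006, 0, 0, 0],
  [0, 0, -0.0005, 0, 0, 0],
  [0, 0, 0, 0, 0, 0],
  [0, 0, 0, 0, 0, 0],
  [0, 0, 0, 0, 0, 0],
  [0, 0, 0, 0, 0, 0],
  [0, 0, 0, 0, 0, 0],
])

```text
clock: 10.4
tcp_pos: [0.5734, 0.0266, 0.0377]
orientation: [0.0, -0.501, 0.865, 0.0]
wrist_force: [-1.3, 0.2, 3.6]
finger_gap: 0.0
```

```bash
python3 look.py f
python3 -c "
import cv2
a=cv2.imread('pics/s_f.png')[260:420,130:290];cv2.imwrite('pics/s_f2.png',cv2.resize(a,None,fx=3.5,fy=3.5))"
```

```text
10.45 [0.57338962 0.02655418 0.03767687] [-1.08947895  0.41546409  4.01055676]
```

View pics/s_f2.png

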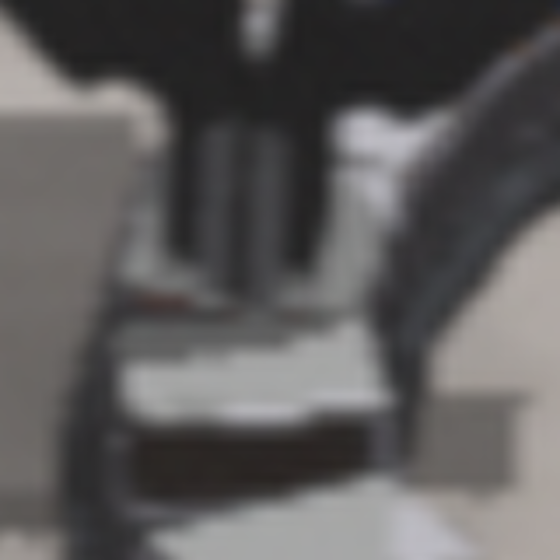

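At 3.8 N the palette has sunk about 1.8 mm, which fits a fully shut lid. The sliver is still there, so it's just the gap beyond the lid's edge. I'll continue.

Request:
jog_arm([
  [0, 0, 0.0015, 0, 0, 0],
  [0, 0, 0.0016, 0, 0, 0],
  [-0.001, -0.0018, 0, 0, 0, 0.6],
  [-0.0016, -0.003, 0.0014, 0, 0, 1.3],
  [-0.0016, -0.003, 0, 0, 0, 1.3],
  [-0.0015, -0.003, -0.0006, 0, 0, 1.3],
  [-0.0014, -0.0031, -0.0008, 0, 0, 1.3],
  [-0.0014, -0.0032, -0.0007, 0, 0, 1.3],
  [-0.0013, -0.0031, -0.0007, 0, 0, 1.3],
  [-0.0012, -0.0032, -0.0007, 0, 0, 1.3],
])

```text
clock: 11.45
tcp_pos: [0.5623, 0.0028, 0.0386]
orientation: [0.0, -0.573, 0.82, 0.0]
wrist_force: [0.4, 2.4, 1.9]
finger_gap: -0.0
```

Request:
jog_arm([
  [-0.0011, -0.0032, -0.0005, 0, 0, 1.3],
  [-0.0011, -0.0032, 0, 0, 0, 1.3],
  [-0.001, -0.0033, 0, 0, 0, 1.3],
  [-0.0009, -0.0033, 0, 0, 0, 1.3],
  [0, 0, -0.0005, 0, 0, 0],
  [0, 0, 0, 0, 0, 0],
  [0, 0, 0, 0, 0, 0],
  [0, 0, 0, 0, 0, 0],
  [0, 0, 0, 0, 0, 0],
  [0, 0, 0, 0, 0, 0],
])

```text
clock: 12.45
tcp_pos: [0.5583, -0.0102, 0.0377]
orientation: [-0.0, -0.609, 0.793, -0.0]
wrist_force: [-0.4, -2.5, 3.8]
finger_gap: 0.0
```

```bash
python3 look.py g
```

```text
12.5 [ 0.55831768 -0.01014653  0.03767855] [-0.73797494 -2.71189779  2.90116238]
```

View pics/s_g.png

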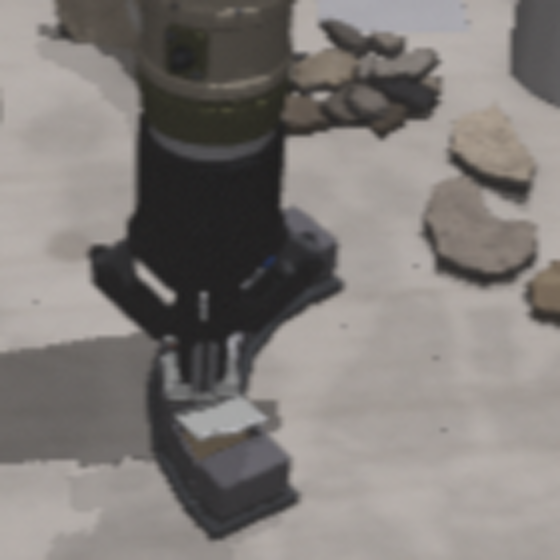

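Lid 4 is shut at about 3–4 N; lid 5 is next.

Request:
jog_arm([
  [-0.0008, -0.0033, 0.001, 0, 0, 1.3],
  [-0.0008, -0.0033, 0.0022, 0, 0, 1.3],
  [-0.0007, -0.0033, 0.0013, 0, 0, 1.3],
  [-0.0006, -0.0034, 0, 0, 0, 1.3],
  [-0.0006, -0.0033, -0.0007, 0, 0, 1.3],
  [-0.0004, -0.0034, -0.0007, 0, 0, 1.3],
  [-0.0004, -0.0034, -0.0007, 0, 0, 1.3],
  [-0.0003, -0.0034, -0.0007, 0, 0, 1.3],
  [-0.0003, -0.0034, -0.0008, 0, 0, 1.3],
  [-0.0001, -0.0034, -0.0004, 0, 0, 1.3],
])

```text
clock: 13.5
tcp_pos: [0.5533, -0.0437, 0.0382]
orientation: [0.0, -0.695, 0.719, 0.0]
wrist_force: [-0.5, 1.2, 3.0]
finger_gap: 0.0002
```

Request:
jog_arm([
  [-0.0001, -0.0034, 0, 0, 0, 1.3],
  [0, -0.0034, 0, 0, 0, 1.3],
  [0.0001, -0.0034, 0, 0, 0, 1.3],
  [0.0001, -0.0034, -0.0003, 0, 0, 1.3],
  [0.0003, -0.0034, 0, 0, 0, 1.3],
  [0.0003, -0.0034, 0, 0, 0, 1.3],
  [0.0003, -0.0034, 0, 0, 0, 1.3],
  [0.0005, -0.0034, 0, 0, 0, 1.3],
  [0.0005, -0.0033, 0, 0, 0, 1.3],
  [0, 0, 0, 0, 0, 0],
])

```text
clock: 14.5
tcp_pos: [0.5554, -0.0748, 0.0378]
orientation: [0.0, 0.765, -0.645, 0.0]
wrist_force: [-0.4, -0.0, 3.7]
finger_gap: 0.0002
```

```bash
python3 look.py h
```

```text
14.55 [ 0.55536231 -0.07473442  0.03786558] [-1.18831171 -0.69921717  2.97730109]
```

View pics/s_h.png

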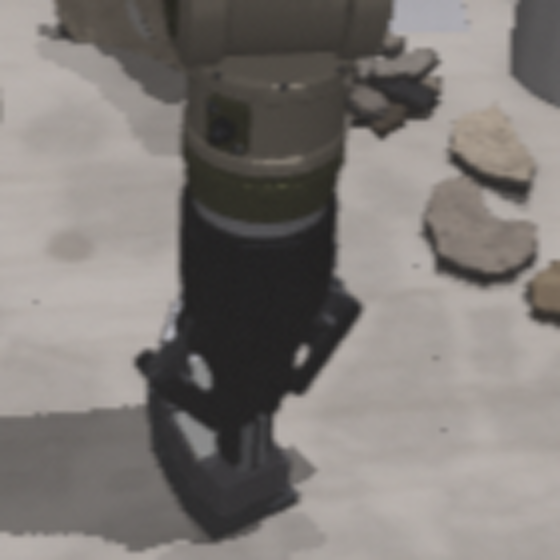

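The fingertips have reached the end rest and lid 5 is flat. Now I'll lift straight up and draw back.

Request:
jog_arm([
  [0, 0, 0.002, 0, 0, 0],
  [0, 0, 0.005, 0, 0, 0],
  [0, 0, 0.01, 0, 0, 0],
  [0, 0, 0.015, 0, 0, 0],
  [0, 0, 0.015, 0, 0, 0],
  [0, 0, 0.015, 0, 0, 0],
  [0, 0, 0.015, 0, 0, 0],
  [0, 0, 0.015, 0, 0, 0],
  [0, 0, 0.015, 0, 0, 0],
  [0, 0, 0.015, 0, 0, 0],
])

```text
clock: 15.55
tcp_pos: [0.5552, -0.0739, 0.1611]
orientation: [0.0, 0.765, -0.645, 0.0]
wrist_force: [0.3, -0.3, 0.6]
finger_gap: -0.0
```

Request:
jog_arm([
  [-0.01, -0.02, 0.01, 0, 0, 0],
  [-0.01, -0.02, 0.01, 0, 0, 0],
  [-0.01, -0.02, 0.01, 0, 0, 0],
  [-0.01, -0.02, 0.01, 0, 0, 0],
  [-0.01, -0.02, 0.01, 0, 0, 0],
  [-0.01, -0.02, 0, 0, 0, 0],
  [-0.01, -0.02, 0, 0, 0, 0],
  [-0.01, -0.02, 0, 0, 0, 0],
  [0, 0, 0, 0, 0, 0],
  [0, 0, 0, 0, 0, 0],
])

```text
clock: 16.55
tcp_pos: [0.4751, -0.2341, 0.2103]
orientation: [-0.0, 0.764, -0.645, 0.0]
wrist_force: [0.4, 0.8, 0.1]
finger_gap: -0.0002
```

```bash
python3 look.py i; python3 lookt.py i
```

```text
16.6 [ 0.47536796 -0.23365213  0.21022329] [-0.39050993  0.26560907  0.62785974]
```

View pics/s_i.png

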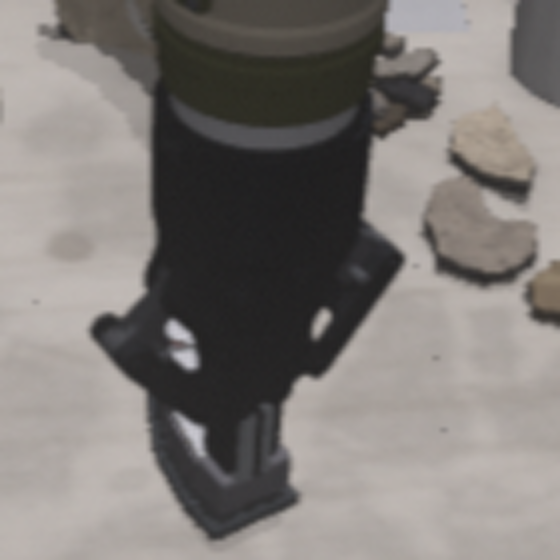

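View pics/t_i.png

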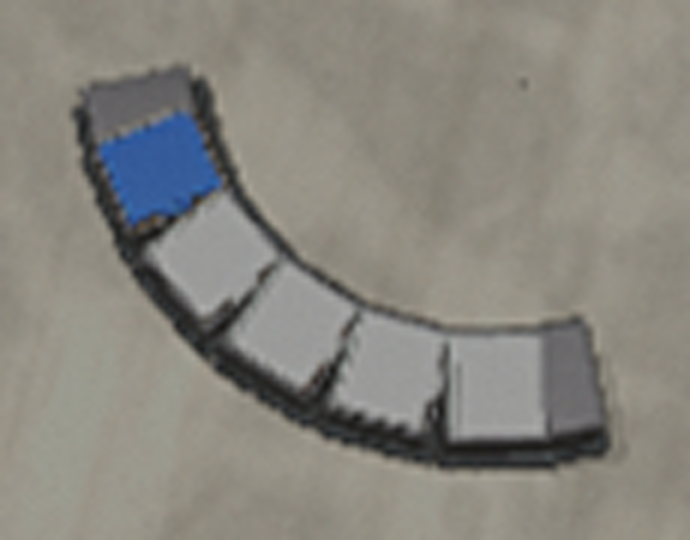

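Request:
jog_arm([
  [-0.02, -0.02, 0.01, 0, 0, 0],
  [-0.02, -0.02, 0.01, 0, 0, 0],
  [-0.02, -0.02, 0.01, 0, 0, 0],
  [-0.02, -0.02, 0, 0, 0, 0],
  [-0.02, -0.02, 0, 0, 0, 0],
  [-0.02, -0.02, 0, 0, 0, 0],
  [-0.02, -0.02, 0, 0, 0, 0],
  [-0.02, -0.02, 0, 0, 0, 0],
  [0, 0, 0, 0, 0, 0],
  [0, 0, 0, 0, 0, 0],
])

```text
clock: 17.65
tcp_pos: [0.3156, -0.3936, 0.2398]
orientation: [-0.0, 0.764, -0.645, -0.0]
wrist_force: [0.6, 0.8, -0.0]
finger_gap: 0.0001
```

```bash
python3 - <<'E'
from workcell import *
import cv2
im=read_camera("side")[:,:,::-1]; cv2.imwrite("pics/fs.png",im); cv2.imwrite("pics/fsc.png",cv2.resize(im[195:290,315:385],None,fx=6,fy=6,interpolation=cv2.INTER_CUBIC))
cv2.imwrite("pics/ft.png",read_camera("top")[:,:,::-1])
E
cp pics/fs.png pics/side0b.png; sed 's#pics/{n}0.png#pics/f{n[0]}.png#; s#fit_{n}#ffit_{n}#' fit.py > fit2.py; python3 fit2.py >/dev/null
```

View pics/fs.png

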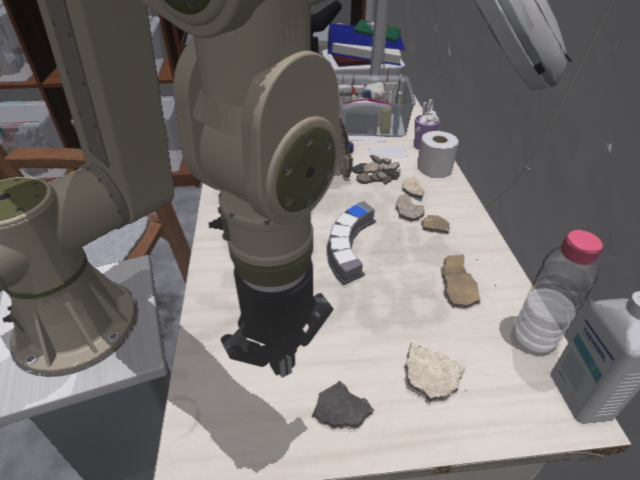

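View pics/fsc.png

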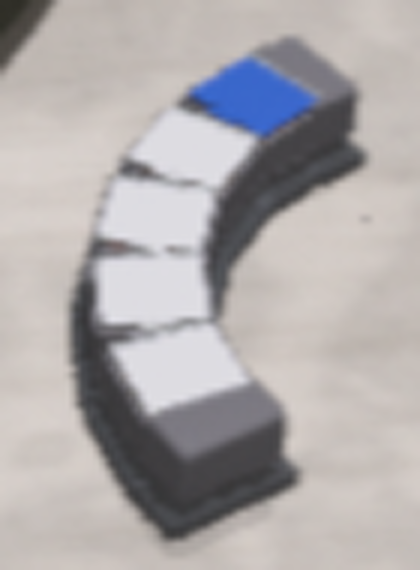

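View pics/ffit_side.png

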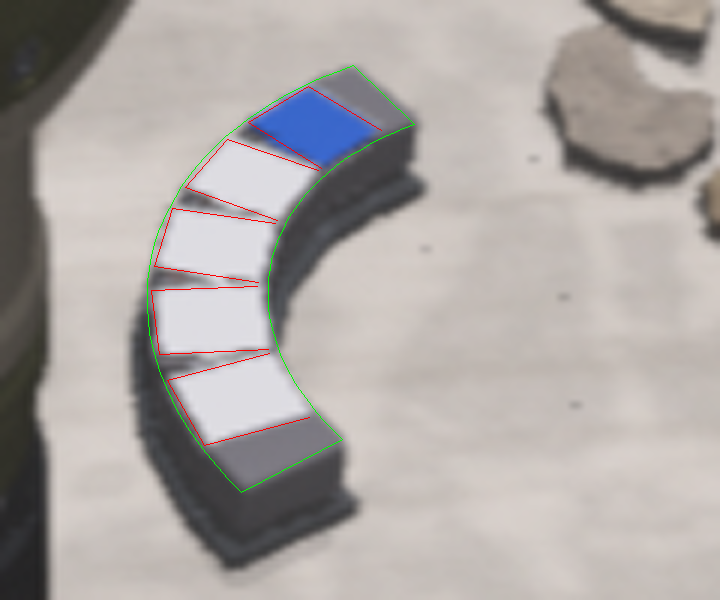

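View pics/ft.png

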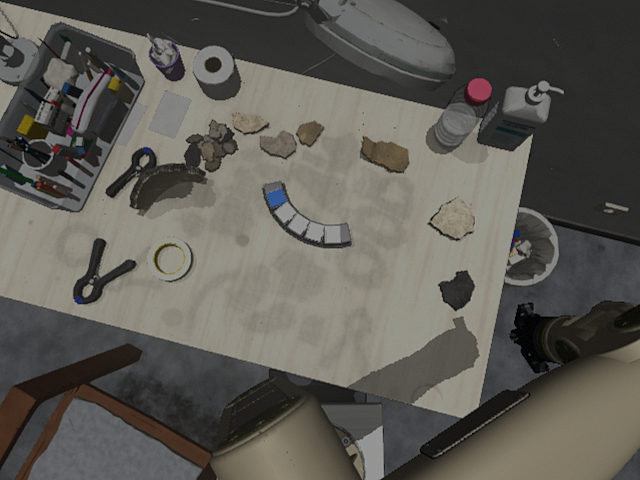

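```bash
python3 -c "
from workcell import *
print(hand_in())"
```

```text
the job is handed in; nothing more can be done
None
```

All five lids are shut, pressed in order from the blue lid to the far end, and I handed the job in at about 17.8 s.

- **How it was done:** I located the palette in both camera pictures to about 1–2 mm. With the fingers shut, I touched the start rest, traced the arc over the five lids to the end rest, then lifted straight up and drew the hand back clear. The fingertips rose about 3 mm over each lid's hinge to keep the pressing light.
- **Force:** The largest vertical force I read was about 4.3 N, pressing the palette down roughly 2 mm. I only read the force at stops and at the end of each move, so I can't rule out a brief higher value in between.
- **Lid 3:** It showed a thin red sliver at its edge, so I pressed it once more before lid 4. The sliver stayed under about 4 N, so I took it to be the normal gap.
- **Final checks:** In the last pictures all five lids lie flat and match the outlines of shut lids in the side view. The sherds and tape roll look unmoved in the top view, judged by eye, and the hand is clear of everything. No checks failed or disagreed.

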